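Hang the parts basket on the spring balancer

ROBOT

A 6-joint arm with a two-finger parallel gripper is mounted at the origin on the work surface. World frame = base frame: x ahead of the robot, y to its left, z up, the work surface at z = 0. Lengths are in m, angles in rad, forces in N, time in s.
With the tool pointing down it reaches from about 0.35 to 0.85 m from the base axis. Payload 8.1 kg.
Tool frame: the origin (TCP) lies at the very end of the fingers, on their centre line; the grasp point (between the pads) lies robot.hold_point_z behind it (robot.hold_point_z is the distance from the TCP to the grasp point, in m); z points along the fingers, y is the direction in which the jaws open and shut (so a half turn about z gives the same grasp; the last joint's range is limited). The gripper opens to 93 mm and grips with 3 to 60 N. Pads are 15 mm wide; open, the fingers measure 128 mm over their backs; the gripper's body (75 mm by 188 mm) begins 65 mm behind the grasp point.
Start: joints at [1.199, 0.13, 1.488, -0, 1.523, -0.085], TCP at [0.17, 0.576, 0.219] pointing down, gripper open.
Joint ranges: [-2.96, 2.96], [-0.89, 2.26], [0.02, 2.5], [-1.34, 4.48], [0, 2.73], [-2.66, 2.66]. Speed limits (rad/s): [2.39, 2.39, 2.79, 3.14, 3.14, 3.14].

INTERFACE

Orientations are given as a rotation vector (axis times angle).
In Python, from plant import robot, cams gives the robot as it stands. The module is installed in compiled form; this text tells all that it offers.
- The arm moves only by the tool step_arm, never from a script. Its argument "deltas" is a list of rows, each an object with "offset": the shift along the tool's x, y, z in cm, a list of three; "roll": the turn about the tool's z in rad. In form: [{"offset": [x, y, z], "roll": roll}, ...]. A call has 1 to 12 rows; each row shifts and turns the commanded pose from where the row before left it, along the tool's axes as they then stand; what a row does not reach is not made up. A row lasts 1/8 s, in which the tool goes at most 62.5 mm and 10.7 degrees, less where a joint would pass 70% of its speed; a pose out of reach is approached as far as the arm can. A call with a gripper value outside its range is refused whole. "fingers" is the finger opening in cm, from 0 to 9.3, set as the call begins (left out, the last holds). The fingers move at their own pace and stop on an object; "grip_force" is the grip in N (left out, the last holds). Time passes only in rows, so rows that do not move let the fingers close. It gives the time, the measured TCP pose, the force and the opening at its end, in the units of the state.
- robot.read_state(): the state, without advancing time (a new reading comes with each control period).
- cams.read_camera(name): name is "side" or "top" or "wrist"; returns a dict with "pixels" (384x512x3 uint8, red, green, blue), "fx", "fy", "cx", "cy" (pixels), "extrinsics" (4x4, takes a point from world to camera coordinates). Camera axes: x right, y down, z forward; pixel columns grow to the right and rows downward; lengths in m; the calibration is good to about 2 mm. The wrist camera is an equidistant fisheye: a pixel r from the principal point sees the ray r / f radians off the axis. A picture is of the moment at which its call begins. There is no depth.
- robot.close_job(): hands the job in, once; it reports no verdict.
Trained networks look in a picture, given as the dict that the camera call returned (one of the last four; its "shot" number tells which), for a name from the list of things; names that differ only in an ending like _2 or _b are one class to them, and where a whole thing is asked for, a point or a joint stands for the part that bears it (a point fixed in the world has none). Each returns a list of dicts, best first, with "score" (0 to 1); they miss things now and then, are a little off and sometimes report something else, mostly with a low value. They report only what shows in the picture. A call takes as long as a camera call. They do not tell look-alikes from the thing itself.
- cams.boxes_of(picture, thing): "xy" ([column, row] in pixels, amid what is visible of it).
- cams.silhouettes(picture, thing): "mask" (384x512 bool, what is visible of it) and "xy" ([column, row] in pixels, amid what is visible of it).
- cams.pinpoint(picture, thing): "xy" ([column, row] in pixels: a listed point, or the origin of a listed thing).
The state is a dict: "t": time; "q": joint angles; "dq": joint speeds; "joint_torque": joint torques, N m; "tool_pos": TCP position; "orientation": TCP orientation; "force": force on the tool from outside, world axes, zero at the start; "wrist_torque": the same for the moment, N m; "opening": finger opening in m.
Only numpy, scipy, OpenCV 4.12 (cv2) and the standard library are available. Lean on these libraries where they do the work, as an engineer would, in place of code of your own. Each camera call takes 0.05 s, during which the arm holds its last target. There are 200 camera calls.

TASK

Lift the blue basket of fittings by its rubber sleeve and hang its handle bar in both notches of the yellow balancer arm's fork. We do not know how heavy it is filled, so lower it slowly and let the arm sink until it carries the whole weight and has settled, and only then let go: the arm must never drop or spring up faster than about 6 cm per second, nor be forced down or pushed with the gripper. Keep the basket upright and leave everything else on the bench where it is.

Things in the scene. Friction and masses are not known exactly. Their poses are not given: they have to be found in the camera images.
- blue_basket_grip (a point): Centre of the black rubber sleeve on the blue basket's handle: 20 mm (x) by 36 mm (y) by 22 mm (z); grasp here from above. The handle's 8 mm round steel bar runs along this point's y, bare beyond the sleeve; its two upright legs are 126 mm apart. 140 mm above the basket's underside; z up. Fill hidden: 0.28 to 0.93 kg in all.
- blue_basket_in (a point): Centre of the blue basket's mouth, level with its rim, 55 mm above its underside and 85 mm below the sleeve's centre. The basket is 90 mm (x) by 130 mm (y); basket and handle are one rigid piece, the same seen from front or back.
- fork_seat (a point): Moves with the yellow arm: midway between the fork's two notches, where the centre of the handle bar (and sleeve) rests when hung, bar along this point's y, which is level. The arm points from pivot to tip along this point's -x, roughly towards the robot; unloaded it slopes 0.2 rad up to the tip, seat about 0.28 m above the bench. The notches open upwards, flat floors 16 mm long.
- fork_lip (a point): Midway between the front lips of the two notches, at the lips' rod ends: 20 mm above and 23 mm tipward of the seat; the rod adds 4 mm. The prongs, 8 mm rods at y = +40 and -40 mm with nothing between, reach 12 mm below the seat; a cross bar joins them 85 mm behind it. Bring the basket in from the tip: bar over the lips, rim below the prongs, then down.
- boom: The yellow spring-balanced arm; origin and axes as fork_seat. It turns about a level pivot axis 255 mm behind the seat (along its +x). It starts to sink at about 1 N on the fork, then gives about 12 mm per N (80 N/m); a damper (about 8 N per m/s) calms it in about 1 s. The basket sinks the seat 20 to 105 mm; the lower stop is 120 mm down.
- balancer: Stand of the arm, fixed to the bench: steel base plate 150 by 200 mm, yellow post 250 mm high; the pivot lies 250 mm along this body's +x, 228 mm high. Origin on the bench top, directly below the unloaded fork seat; x points from fork to post.
- red_basket_grip (a point): Sleeve centre of a red basket, otherwise like the blue one, 140 mm above the bench. Not to be moved. It may stand where the blue one would.
- gel_jar: Bystander: jar 56 mm across, 60 mm high; origin at its underside.
- hammer: Bystander: hammer lying on the bench along its x; origin at its underside.
- wrench: Bystander: steel wrench lying on the bench along its x.
- channel: Bystander: aluminium channel offcut 50 x 160 x 30 mm.
- flange: Bystander: steel ring 80 mm across, 16 mm high.
- wire_brush: Bystander: brush lying on the bench along its x.
Mind the look-alikes: they are no part of the job. Leave any turquoise look-alike of the part that bears blue_basket_grip alone.

How it is judged:
On the way, in this order (a step that is already met when the one before it is completed fails the run):
1. the blue basket is lifted off the bench (height (world z) of blue_basket_grip above 0.19 m), for 0.2 s.
2. its bar lies in the fork and the arm has begun to sink under it (distance between blue_basket_grip and fork_seat below 0.022 m and height (world z) of fork_seat below 0.27 m and contact force between blue_basket and balancer above 0.7 N), for 0.2 s.
At the end, for the whole second after the job is handed in: The blue basket hangs from the fork: sleeve centre within 22 mm of the fork seat, bar along the fork's y within 0.15 rad, basket upright within 0.25 rad, the arm sunk under its weight (seat below 0.27 m) and at rest (fork below 0.012 m/s, basket below 0.05 m/s), the gripper clear (distance between blue_basket_grip and fork_seat below 0.022 m and angle between the y axis of blue_basket_grip and the y axis of fork_seat, either way round below 0.15 rad and height (world z) of fork_seat below 0.27 m and linear speed of boom below 0.012 m/s and angle between blue_basket_grip's own z axis and vertical below 0.25 rad and linear speed of blue_basket below 0.05 m/s and contact force between blue_basket and balancer above 1.2 N); the robot touches nothing.
It fails at once if the arm drops, sinks or springs up faster than 65 mm/s at the fork (linear speed of boom above 0.065 m/s).
It fails at once if the basket is forced onto the balancer with more than 20 N (contact force between blue_basket and balancer above 20 N).
It fails at once if the robot pushes the balancer with more than 3 N (contact force between any of the fingers, the arm and balancer above 3 N).
It fails at once if the blue basket tips more than 0.5 rad (angle between blue_basket_grip's own z axis and vertical above 0.5 rad).
It fails at once if another thing on the bench is moved by more than 30 mm (distance of any of red_basket_grip, gel_jar, hammer, wrench, channel, flange, wire_brush from where it was at the start of the episode above 0.03 m).
It also fails if it takes over 64 s, if anything falls off the work surface, if the arm or the gripper's body presses on something with over 40 N, if the wrist force passes 120 N, or if a joint passes its speed limit or range.

## Working session

There is one attempt and no reset: what is moved stays moved. The work goes in short steps, Python scripts to look and compute and a tool call to move; the robot and the scene stay as the last step left them, time stands still between calls to the robot, and variables do not carry over. Pictures are saved under pics/ and viewed, about 8 in all and at most 12, crops included, and the job is handed in when it is done.

Besides the shell and the picture viewer there is one more tool, called after "Emit:" by a JSON object that holds its "fn" and its "kwargs". step_arm: Moves the arm, as the interface text tells. Its arguments: {"type":"object","properties":{"deltas":{"type":"array"},"fingers":{"type":"number"},"grip_force":{"type":"number"}},"required":["deltas"]}

```bash
mkdir -p pics
cat > h.py <<'E'
import numpy as np, cv2
from plant import robot, cams
from scipy.optimize import least_squares
def shot(n): return cams.read_camera(n)
def proj(p,P):
    c=p['extrinsics']@np.append(P,1); return np.array([p['fx']*c[0]/c[2]+p['cx'],p['fy']*c[1]/c[2]+p['cy']])
def ray(p,xy):
    E=p['extrinsics'];R=E[:3,:3];o=-R.T@E[:3,3]
    d=R.T@np.array([(xy[0]-p['cx'])/p['fx'],(xy[1]-p['cy'])/p['fy'],1]);return o,d/np.linalg.norm(d)
def tri(p1,x1,p2,x2):
    o1,d1=ray(p1,x1);o2,d2=ray(p2,x2)
    s=np.linalg.lstsq(np.c_[d1,-d2],o2-o1,rcond=None)[0]
    a=o1+s[0]*d1;b=o2+s[1]*d2;return (a+b)/2,np.linalg.norm(a-b)
def atz(p,xy,z):
    o,d=ray(p,xy);return o+d*(z-o[2])/d[2]
def save(p,n): cv2.imwrite('pics/'+n,p['pixels'][:,:,::-1])
E
python3 - <<'E'
from h import *
s=robot.read_state();print(s['t'],s['tool_pos'],s['orientation'],s['force'],robot.hold_point_z)
a=shot('top');b=shot('side')
cv2.imwrite('pics/a.png',cv2.resize(np.vstack([a['pixels'],b['pixels']])[:,:,::-1],(400*2//2*1,600)) if 0 else a['pixels'][:,:,::-1]);save(b,'b.png')
for n in ['blue_basket_grip','blue_basket_in','fork_seat','fork_lip','red_basket_grip','balancer','gel_jar','hammer','wrench','channel','flange','wire_brush']:
    print(n,*[[(d['xy'][0].round(0) if 0 else [round(float(v),1) for v in d['xy']],round(d['score'],2)) for d in cams.pinpoint(p,n)] for p in (a,b)])
for p in (a,b): print(p['fx'],(-p['extrinsics'][:3,:3].T@p['extrinsics'][:3,3]).round(3),p['extrinsics'][2,:3].round(2))
E
```

```text
0.0 [0.16952172 0.57497527 0.21760099] [-4.48924906e-01 -3.10897094e+00  2.77858318e-03] [-0.09232528  0.08116921 -0.01499939] 0.0188
blue_basket_grip [([399.8, 230.3], 0.81), ([348.5, 233.3], 0.57)] [([297.0, 297.6], 0.8), ([349.6, 337.7], 0.71)]
blue_basket_in [([390.4, 232.8], 0.93), ([345.0, 235.5], 0.88)] [([293.6, 317.6], 0.83), ([344.4, 357.6], 0.71)]
fork_seat [([238.1, 180.6], 0.96), ([151.0, 192.5], 0.48)] [([250.9, 168.3], 0.62)]
fork_lip [([234.8, 185.9], 0.84)] [([246.6, 166.2], 0.79)]
red_basket_grip [([351.3, 176.7], 0.6)] [([355.3, 268.4], 0.71)]
balancer [] [([193.7, 184.7], 0.38), ([312.1, 259.5], 0.37)]
gel_jar [([294.6, 173.0], 0.65)] [([296.7, 296.4], 0.71), ([312.9, 257.9], 0.53)]
hammer [([169.2, 248.2], 0.7), ([231.9, 180.8], 0.64)] [([160.5, 222.4], 0.91)]
wrench [([277.7, 232.8], 0.63)] [([240.5, 277.4], 0.79)]
channel [([149.5, 194.5], 0.81), ([237.1, 181.8], 0.29)] [([192.3, 185.8], 0.89)]
flange [([302.9, 149.5], 0.78)] [([341.5, 251.9], 0.63)]
wire_brush [([124.5, 249.5], 0.71)] [([132.5, 197.2], 0.55), ([246.8, 175.4], 0.18)]
376.4448215507275 [0.302 0.043 1.489] [ 0.19  0.01 -0.98]
480.3621192911991 [-0.234 -0.856  1.191] [ 0.51  0.58 -0.64]
```

View pics/a.png

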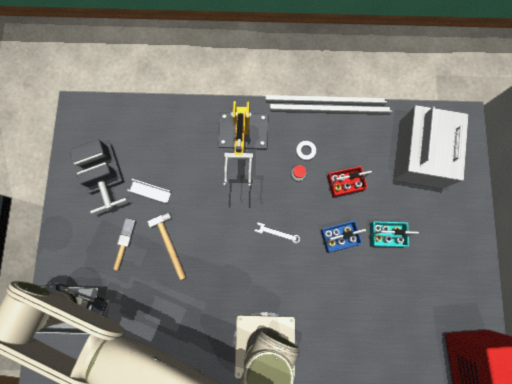

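View pics/b.png

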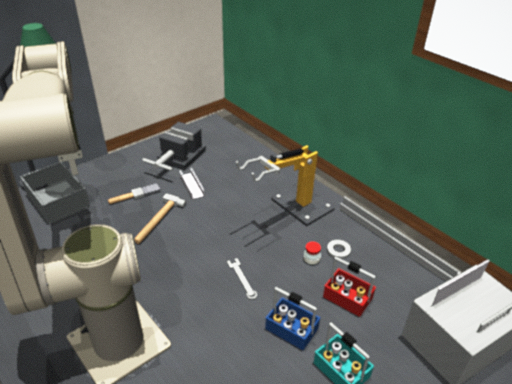

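Blue basket: top about (342,236), sleeve (348,233); side sleeve (297,298). The look-alikes are turquoise (400,230 top; 350,338 side) and red (351,177 top; 355,268 side). The yellow fork is at top (238,180), side (251,168). The rest are clear of the path.

Run:
```python
from h import *
a=shot('top');b=shot('side')
P={}
for n,xa,xb in [('blue_basket_grip',(348.5,233.3),(297,297.6)),('blue_basket_in',(345,235.5),(293.6,317.6)),('fork_seat',(238.1,180.6),(250.9,168.3)),('fork_lip',(234.8,185.9),(246.6,166.2)),('red_basket_grip',(351.3,176.7),(355.3,268.4))]:
    print(n,*tri(a,xa,b,xb))
for z,xy in [('hammer',(169,248)),('jar',(294.6,173)),('wrench',(277.7,232.8))]: print(z,atz(a,xy,.02).round(3))
# bar ends seen in the pictures (z~.14), basket and balancer masks
print('bar',atz(a,(333,237),.14),atz(a,(365,229),.14))
for p,nm in ((a,'top'),(b,'side')):
  for n in ('blue_basket','balancer','boom'):
    try:
      for d in cams.silhouettes(p,n+('_grip' if 'blue' in n else '')):
        r=cv2.minAreaRect(np.argwhere(d['mask'])[:,::-1].astype(np.float32)); print(nm,n,round(d['score'],2),np.round(d['xy']),r,d['mask'].sum())
    except Exception as e: print(n,e)
A=cv2.resize(a['pixels'][205:265,310:430],None,fx=5,fy=5,interpolation=2)
B=cv2.resize(a['pixels'][95:215,180:300],None,fx=5,fy=5,interpolation=2)
C=cv2.resize(b['pixels'][270:390,250:390],None,fx=4.28,fy=2.5*1,interpolation=2)[:300,:600]
cv2.imwrite('pics/c.png',np.vstack([A,cv2.resize(b['pixels'][280:350,230:370],(600,300),interpolation=2)])[:,:,::-1])
cv2.imwrite('pics/d.png',np.hstack([cv2.resize(B,(400,400)),cv2.resize(b['pixels'][130:230,220:320],(400,400),interpolation=2)])[:,:,::-1])
```

```text
blue_basket_grip [ 0.4151879  -0.28638334  0.14191653] 0.0037178547850623893
blue_basket_in [ 0.41039888 -0.29061645  0.06157084] 0.0030463134314673065
fork_seat [0.56576509 0.10417164 0.29398895] 0.010072762731455605
fork_lip [0.54892948 0.11140398 0.30498363] 0.01778579797692923
red_basket_grip [ 0.63000088 -0.30772321  0.12852003] 0.01431932699003722
hammer [0.348 0.378 0.02 ]
jar [ 0.659 -0.104  0.02 ]
wrench [ 0.418 -0.04   0.02 ]
bar [ 0.39911542 -0.23031761  0.14      ] [ 0.43080984 -0.3449865   0.14      ]
top blue_basket 0.83 [343. 236.] ((341.6415100097656, 235.74526977539062), (24.862258911132812, 37.91151428222656), 74.05460357666016) 855
top blue_basket 0.82 [389. 233.] ((393.2917175292969, 233.8318634033203), (47.326969146728516, 24.48438835144043), 2.045408248901367) 953
top balancer 0.86 [244. 132.] ((242.96963500976562, 142.7587890625), (49.80017852783203, 79.93608856201172), 2.2906100749969482) 2187
top balancer 0.55 [343. 236.] ((342.88360595703125, 235.3803253173828), (24.5072078704834, 41.627899169921875), 76.75948333740234) 877
top boom 0.89 [239. 146.] ((238.5,
[... 312 characters left out ...]
 0.75 [294. 319.] ((291.5538330078125, 317.5307922363281), (57.05597686767578, 46.513023376464844), 29.744882583618164) 2054
side blue_basket 0.66 [343. 360.] ((341.75, 358.75), (65.76092529296875, 48.08325958251953), 45.0) 2286
side balancer 0.69 [341. 247.] ((338.0, 249.0), (18.0, 22.0), 90.0) 326
side balancer 0.58 [301. 187.] ((285.5210876464844, 189.24337768554688), (81.71308898925781, 79.911376953125), 72.52522277832031) 2820
side boom 0.96 [277. 164.] ((272.2059020996094, 164.32354736328125), (22.070741653442383, 70.0927963256836), 75.96376037597656) 779
side boom 0.68 [242. 278.] ((243.05003356933594, 278.757568359375), (44.262969970703125, 10.443778991699219), 58.78159713745117) 261
```

View pics/c.png

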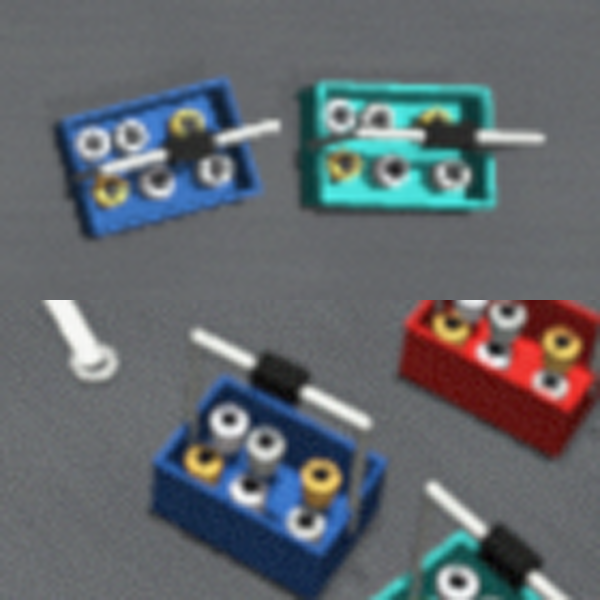

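View pics/d.png

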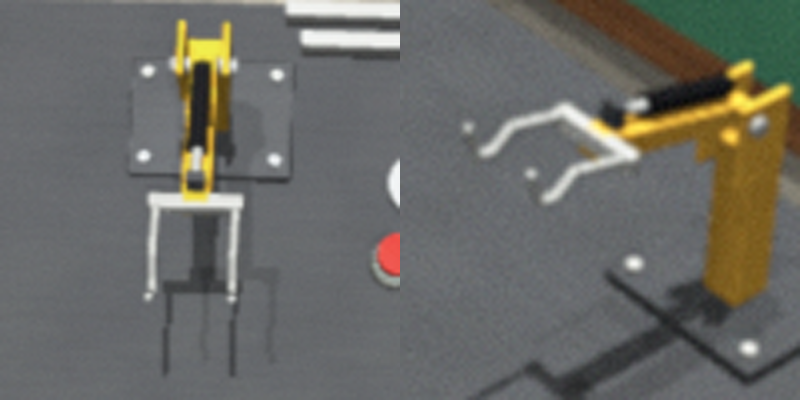

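Crop confirms blue is the left basket (top sleeve (348.4,234.4)), bar tilted, ends (327,240)-(366,230). Fork lips: top (225,184)/(249.6,184.4), side (237,162)/(253,173.5). I triangulate the fork rods.

Run:
```python
from h import *
from scipy.optimize import least_squares
a=shot('top');b=shot('side')
T={'tipL':((225,183.8),(237.2,162)),'tipR':((249.6,184.4),(252.8,173.5)),'cbL':((225.3,155),(261.3,156.2)),'cbR':((252,155),(278.8,168.8))}
for k,(x,y) in T.items(): print(k,*[np.round(v,4) for v in tri(a,x,b,y)])
# model fit: seat xyz + yaw, slope 0.2 ; local u = tip direction horizontally; frame x = back
def model(v):
    p=np.array(v[:3]);c,s=np.cos(v[3]),np.sin(v[3])
    th=0.2
    bx=np.array([c*np.cos(th),s*np.cos(th),-np.sin(th)]); y=np.array([-s,c,0]); z=np.cross(bx,y)
    f=lambda X,Y,Z:p+bx*X+y*Y+z*Z
    return {'tipL':f(-.023,.04,.022),'tipR':f(-.023,-.04,.022),'cbL':f(.085,.045,.0),'cbR':f(.085,-.045,.0)},f
def res(v):
    m,f=model(v);r=[]
    for k,(x,y) in T.items():
        w=1 if 'tip' in k else .5
        r+=list(w*(proj(a,m[k])-x))+list(w*(proj(b,m[k])-y))
    for p,xy in ((a,(238.1,180.6)),(b,(250.9,168.3))): r+=list(.5*(proj(p,v[:3])-xy))
    return r+[(v[2]-.28)/.01]
s=least_squares(res,[.58,.1,.28,0],loss='soft_l1');print(s.x.round(4),np.round(s.fun,1))
# blue bar
B=[((327,239.6),None)]
def rb(v):
    p=np.array([v[0],v[1],.14]);d=np.array([-np.sin(v[2]),np.cos(v[2]),0])
    r=list(proj(a,p)-(348.45,233.9))+list(proj(b,p)-(296.2,297.6))
    # bar end side: crop c lower scale 600/140=4.286
    e=[(230+195/4.286,280+35/4.286),(230+368/4.286,280+124/4.286)]
    return r+list(.7*(proj(b,p+d*.063)-e[0]))+list(.7*(proj(b,p-d*.063)-e[1]))+list(.7*(proj(a,p-d*.063)-(365.3,230.2)))
t=least_squares(rb,[.415,-.286,.25]);print(t.x.round(4),t.fun.round(1))
```

```text
tipL [0.549  0.1475 0.3028] 0.0027
tipR [0.549  0.0685 0.3024] 0.002
cbL [0.6536 0.1521 0.2782] 0.006
cbR [0.6557 0.0639 0.2751] 0.0028
[0.5681 0.1078 0.2793 0.0088] [ 0.1 -0.7 -0.3 -0.7  0.4 -0.8  0.2 -0.8  0.2  0.7 -0.9  2.1  0.2  0.9
 -0.7  1.9 -0.  -0.5 -0.9  1.6 -0.1]
[ 0.4132 -0.2853  0.2699] [-0.1 -0.4 -0.7  0.7  0.6 -0.  -0.3  0.   0.  -0.7]
```

```bash
cat >> h.py <<'E'
from scipy.spatial.transform import Rotation as Ro
def rows(wps):
    """wps: (x,y,z of TCP, world yaw of tool y, n rows); prints n rows each, tool-frame, rounded"""
    s=robot.read_state();p=np.array(s['tool_pos']);R=Ro.from_rotvec(s['orientation'])
    for x,y,z,yaw,n in wps:
        ty=R.apply([0,1,0]);dr=-((yaw-np.arctan2(ty[1],ty[0])+np.pi)%(2*np.pi)-np.pi)
        d=(np.array([x,y,z])-p)/n; out=[]
        for i in range(n):
            o=R.inv().apply(d)*100; out.append('{"offset":[%.2f,%.2f,%.2f],"roll":%.3f}'%(*o,dr/n))
            R=R*Ro.from_rotvec([0,0,dr/n]);
        p=p+d*n
        print(',\n'.join(out) if dr/n>1e-3 or dr/n<-1e-3 else out[0]+' x%d'%n); print()
E
python3 -c "
from h import *
rows([(.42,.2,.30,1.285,9),(.413,-.285,.25,.27,12)])"
```

```text
{"offset":[-3.85,-3.22,-0.90],"roll":-0.000} x9

{"offset":[-1.08,-3.89,0.42],"roll":0.085},
{"offset":[-1.41,-3.79,0.42],"roll":0.085},
{"offset":[-1.72,-3.66,0.42],"roll":0.085},
{"offset":[-2.03,-3.50,0.42],"roll":0.085},
{"offset":[-2.31,-3.31,0.42],"roll":0.085},
{"offset":[-2.59,-3.11,0.42],"roll":0.085},
{"offset":[-2.84,-2.88,0.42],"roll":0.085},
{"offset":[-3.07,-2.63,0.42],"roll":0.085},
{"offset":[-3.28,-2.36,0.42],"roll":0.085},
{"offset":[-3.47,-2.07,0.42],"roll":0.085},
{"offset":[-3.63,-1.77,0.42],"roll":0.085},
{"offset":[-3.77,-1.46,0.42],"roll":0.085}
```

Emit:
{"fn": "step_arm", "kwargs": {"deltas": [{"offset": [-3.85, -3.22, -0.9], "roll": 0}, {"offset": [-3.85, -3.22, -0.9], "roll": 0}, {"offset": [-3.85, -3.22, -0.9], "roll": 0}, {"offset": [-3.85, -3.22, -0.9], "roll": 0}, {"offset": [-3.85, -3.22, -0.9], "roll": 0}, {"offset": [-3.85, -3.22, -0.9], "roll": 0}, {"offset": [-3.85, -3.22, -0.9], "roll": 0}, {"offset": [-3.85, -3.22, -0.9], "roll": 0}, {"offset": [-3.85, -3.22, -0.9], "roll": 0}], "fingers": 6}}

```text
t: 2.92
tool_pos: [0.4208, 0.1981, 0.3002]
orientation: [0.449, 3.109, 0.001]
force: [0.3, -0.2, 0.1]
opening: 0.06
```

Emit:
{"fn": "step_arm", "kwargs": {"deltas": [{"offset": [-1.08, -3.89, 0.42], "roll": 0.085}, {"offset": [-1.41, -3.79, 0.42], "roll": 0.085}, {"offset": [-1.72, -3.66, 0.42], "roll": 0.085}, {"offset": [-2.03, -3.5, 0.42], "roll": 0.085}, {"offset": [-2.31, -3.31, 0.42], "roll": 0.085}, {"offset": [-2.59, -3.11, 0.42], "roll": 0.085}, {"offset": [-2.84, -2.88, 0.42], "roll": 0.085}, {"offset": [-3.07, -2.63, 0.42], "roll": 0.085}, {"offset": [-3.28, -2.36, 0.42], "roll": 0.085}, {"offset": [-3.47, -2.07, 0.42], "roll": 0.085}, {"offset": [-3.63, -1.77, 0.42], "roll": 0.085}, {"offset": [-3.77, -1.46, 0.42], "roll": 0.085}]}}

```text
t: 4.42
tool_pos: [0.4112, -0.2869, 0.2493]
orientation: [1.913, 2.491, 0.0]
force: [0.1, -1.0, -0.4]
opening: 0.0602
```

```bash
cat >> h.py <<'E'
def fe(p,P):
    c=p['extrinsics']@np.append(P,1);t=np.arctan2(np.hypot(c[0],c[1]),c[2]);h=np.hypot(c[0],c[1])
    return np.array([p['cx']+p['fx']*t*c[0]/h,p['cy']+p['fy']*t*c[1]/h])
def fatz(p,xy,z):
    u=np.array([(xy[0]-p['cx'])/p['fx'],(xy[1]-p['cy'])/p['fy']]);t=np.linalg.norm(u)
    E=p['extrinsics'];R=E[:3,:3];o=-R.T@E[:3,3];d=R.T@np.array([*(np.sin(t)*u/t),np.cos(t)]);return o+d*(z-o[2])/d[2]
E
python3 - <<'E'
from h import *
s=robot.read_state();print(s['t'],s['tool_pos'],s['orientation'],s['q'],s['force'],s['opening'])
w=shot('wrist');print(w['fx'],w['cx'],w['cy'],(-w['extrinsics'][:3,:3].T@w['extrinsics'][:3,3]).round(3))
for n,z in (('blue_basket_grip',.14),('blue_basket_in',.055)):
  for d in cams.pinpoint(w,n): print(n,d['xy'],round(d['score'],2),fatz(w,d['xy'],z).round(4))
for k in (-.06,0,.06): print(fe(w,[.413-np.sin(.27)*k,-.285+np.cos(.27)*k,.14]))
save(w,'e.png')
E
```

```text
4.425 [ 0.41116253 -0.28686836  0.24927744] [1.91312321e+00 2.49122399e+00 4.70361651e-05] [-7.11530080e-01 -1.50788109e-01  1.71197150e+00  6.02434743e-05
  1.57987590e+00 -9.72551070e-01] [ 0.10665731 -1.04891656 -0.35991345] 0.060168196047048775
297.3186396354542 257.9484216466681 194.64302933971743 [ 0.394 -0.224  0.415]
blue_basket_grip [259.8, 188.9] 0.75 [ 0.412  -0.2833  0.14  ]
blue_basket_in [261.8, 172.1] 0.85 [ 0.4144 -0.2805  0.055 ]
[260.69064801 248.79702253]
[260.34702018 190.88799264]
[259.89906111 127.32058557]
```

View pics/e.png

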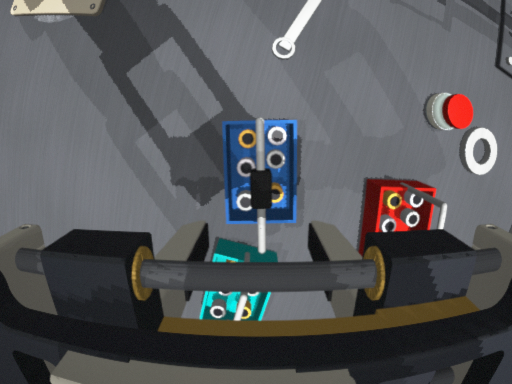

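The wrist view confirms blue below, with the sleeve at (260,189) and its bar vertical, as predicted. Descending to grasp.

```bash
python3 -c "
from h import *
rows([(.4125,-.2845,.16,.27,4),(.4125,-.2845,.1215,.27,2)])"
```

```text
{"offset":[0.04,0.06,2.22],"roll":-0.002},
{"offset":[0.04,0.06,2.22],"roll":-0.002},
{"offset":[0.04,0.06,2.22],"roll":-0.002},
{"offset":[0.04,0.06,2.22],"roll":-0.002}

{"offset":[-0.00,0.00,1.92],"roll":-0.000} x2
```

Emit:
{"fn": "step_arm", "kwargs": {"deltas": [{"offset": [0.04, 0.06, 2.22], "roll": -0.002}, {"offset": [0.04, 0.06, 2.22], "roll": -0.002}, {"offset": [0.04, 0.06, 2.22], "roll": -0.002}, {"offset": [0.04, 0.06, 2.22], "roll": -0.002}, {"offset": [0, 0, 1.92], "roll": 0}, {"offset": [0, 0, 1.92], "roll": 0}, {"offset": [0, 0, 0], "roll": 0}]}}

```text
t: 5.45
tool_pos: [0.4123, -0.2822, 0.1203]
orientation: [-1.897, -2.5, -0.0]
force: [0.3, 0.1, 0.2]
opening: 0.0601
```

Emit:
{"fn": "step_arm", "kwargs": {"deltas": [{"offset": [0, 0, 0], "roll": 0}, {"offset": [0, 0, 0], "roll": 0}, {"offset": [0, 0, 0], "roll": 0}, {"offset": [0, 0, 0], "roll": 0}, {"offset": [0, 0, 0], "roll": 0}, {"offset": [0, 0, 0], "roll": 0}], "fingers": 0.5, "grip_force": 30}}

```text
t: 6.2
tool_pos: [0.4131, -0.2835, 0.1222]
orientation: [1.9, 2.502, -0.001]
force: [-2.6, -0.4, 2.6]
opening: 0.0199
```

Emit:
{"fn": "step_arm", "kwargs": {"deltas": [{"offset": [0, 0, -0.5], "roll": 0}, {"offset": [0, 0, -1], "roll": 0}, {"offset": [0, 0, -1.5], "roll": 0}, {"offset": [0, 0, -1.5], "roll": 0}, {"offset": [0, 0, -1.5], "roll": 0}, {"offset": [0, 0, -1.5], "roll": 0}, {"offset": [0, 0, -1.5], "roll": 0}, {"offset": [0, 0, -1], "roll": 0}, {"offset": [0, 0, 0], "roll": 0}, {"offset": [0, 0, 0], "roll": 0}, {"offset": [0, 0, 0], "roll": 0}]}}

```text
t: 7.58
tool_pos: [0.4128, -0.283, 0.2211]
orientation: [-1.899, -2.501, -0.0]
force: [0.2, 0.6, -8.1]
opening: 0.0201
```

```bash
python3 -c "
from h import *
s=robot.read_state();print(s['t'],s['tool_pos'],s['orientation'],s['force'],s['wrist_torque'],s['opening'])
a=shot('top');b=shot('side')
for n in ('blue_basket_grip','blue_basket_in'):
  for p in (a,b): print(n,[(np.round(d['xy'],1),round(d['score'],2)) for d in cams.pinpoint(p,n)])
print(robot.read_state()['tool_pos'],robot.read_state()['force'])
rows([(.40,-.14,.30,.009,8),(.44,.108,.30,.009,10)])"
```

```text
7.575 [ 0.41283558 -0.28296382  0.22113059] [-1.89881515e+00 -2.50090376e+00 -1.26983245e-04] [ 0.15571898  0.62607623 -8.1270174 ] [-0.12883149  0.06105776  0.01293547] 0.020090904927500163
blue_basket_grip [(array([355.3, 232.2]), 0.66), (array([398.5, 232.5]), 0.49)]
blue_basket_grip [(array([299.4, 272.4]), 0.81), (array([350.4, 342.3]), 0.72)]
blue_basket_in [(array([351.2, 231.7]), 0.65), (array([389.7, 235.8]), 0.42)]
blue_basket_in [(array([345.1, 359.4]), 0.91), (array([296.8, 293.5]), 0.8)]
[ 0.41315591 -0.2832455   0.22190647] [ 0.4423093  -0.52850599 -7.33322073]
{"offset":[1.77,0.32,-0.98],"roll":0.033},
{"offset":[1.78,0.26,-0.98],"roll":0.033},
{"offset":[1.79,0.21,-0.98],"roll":0.033},
{"offset":[1.79,0.15,-0.98],"roll":0.033},
{"offset":[1.80,0.09,-0.98],"roll":0.033},
{"offset":[1.80,0.03,-0.98],"roll":0.033},
{"offset":[1.80,-0.03,-0.98],"roll":0.033},
{"offset":[1.80,-0.09,-0.98],"roll":0.033}

{"offset":[2.48,0.42,0.00],"roll":-0.000} x10
```

Emit:
{"fn": "step_arm", "kwargs": {"deltas": [{"offset": [0.9, 0.16, -0.98], "roll": 0.033}, {"offset": [1.78, 0.26, -0.98], "roll": 0.033}, {"offset": [1.79, 0.21, -0.98], "roll": 0.033}, {"offset": [1.79, 0.15, -0.98], "roll": 0.033}, {"offset": [1.8, 0.09, -0.98], "roll": 0.033}, {"offset": [1.8, 0.03, -0.98], "roll": 0.033}, {"offset": [1.8, -0.03, -0.98], "roll": 0.033}, {"offset": [1.8, -0.09, -0.98], "roll": 0.033}]}}

```text
t: 8.88
tool_pos: [0.4008, -0.1481, 0.3009]
orientation: [2.214, 2.229, 0.0]
force: [0.2, -1.4, -7.6]
opening: 0.0197
```

Emit:
{"fn": "step_arm", "kwargs": {"deltas": [{"offset": [2.2, 0.42, 0], "roll": 0}, {"offset": [2.48, 0.42, 0], "roll": 0}, {"offset": [2.48, 0.42, 0], "roll": 0}, {"offset": [2.48, 0.42, 0], "roll": 0}, {"offset": [2.48, 0.42, 0], "roll": 0}, {"offset": [2.48, 0.42, 0], "roll": 0}, {"offset": [2.48, 0.42, 0], "roll": 0}, {"offset": [2.48, 0.3, 0], "roll": 0}, {"offset": [2.2, 0, 0], "roll": 0}, {"offset": [2.2, 0, 0], "roll": 0}, {"offset": [1.2, 0, 0], "roll": 0}, {"offset": [0, 0, 0], "roll": 0}]}}

```text
t: 10.38
tool_pos: [0.4313, 0.1035, 0.3005]
orientation: [2.211, 2.232, -0.0]
force: [-0.1, -0.0, -7.3]
opening: 0.0199
```

Run:
```python
from h import *
s=robot.read_state();print(s['t'],s['tool_pos'],s['orientation'],s['force'])
w=shot('wrist');a=shot('top');b=shot('side')
print([(np.round(d['xy'],1),round(d['score'],2),fatz(w,d['xy'],.28).round(4)) for d in cams.pinpoint(w,'fork_seat')])
print([(np.round(d['xy'],1),round(d['score'],2),fatz(w,d['xy'],.303).round(4)) for d in cams.pinpoint(w,'fork_lip')])
for n in ('fork_seat','fork_lip','blue_basket_grip'): print(n,[[(np.round(d['xy'],1),round(d['score'],2)) for d in cams.pinpoint(p,n)] for p in (a,b)])
print('pred seat',fe(w,[.568,.108,.28]),proj(a,[.568,.108,.28]),proj(b,[.568,.108,.28]))
t=s['tool_pos'];print('pred sleeve',proj(a,t+[0,0,.0188]),proj(b,t+[0,0,.0188]))
cv2.imwrite('pics/f.png',w['pixels'][:,:,::-1])
rows([(.44,.108,.307,.009,4),(.568,.108,.307,.009,12)])
```

```text
10.375 [0.43125458 0.1034951  0.30045705] [ 2.21094053e+00  2.23159060e+00 -3.66342345e-04] [-0.06837125 -0.03746875 -7.25380022]
[]
[]
fork_seat [[(array([236.6, 181.6]), 0.82), (array([239.7, 218.4]), 0.54)], [(array([339.1, 250.2]), 0.72)]]
fork_lip [[(array([236.2, 182.9]), 0.79)], [(array([352.4, 263.9]), 0.44), (array([157.7, 220.8]), 0.33)]]
blue_basket_grip [[(array([397.8, 228.7]), 0.71), (array([236.9, 220.3]), 0.55), (array([354.4, 172.7]), 0.19)], [(array([218.4, 177.2]), 0.71), (array([349.7, 340.9]), 0.63), (array([249.9, 173.2]), 0.16)]]
pred seat [438.82039023 215.57437913] [238.03278269 179.55772011] [249.08390738 171.30516507]
pred sleeve [237.2680429  219.72660629] [215.11430814 178.06975172]
{"offset":[0.12,0.22,-0.16],"roll":-0.000} x4

{"offset":[-0.01,1.07,0.00],"roll":0.000} x12
```

View pics/f.png

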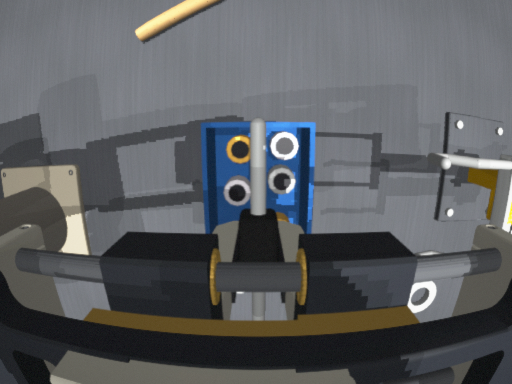

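Basket hangs squarely; the left prong's lip is at about (444,161) at the right edge of the wrist picture. Move to the lip and recheck.

Emit:
{"fn": "step_arm", "kwargs": {"deltas": [{"offset": [0.1, 0.22, -0.25], "roll": 0}, {"offset": [0.1, 0.22, -0.25], "roll": 0}, {"offset": [0.1, 0.22, -0.25], "roll": 0}, {"offset": [0.15, 0.22, -0.25], "roll": 0}, {"offset": [0, 1, 0], "roll": 0}, {"offset": [0, 1.2, 0], "roll": 0}, {"offset": [0, 1.2, 0], "roll": 0}, {"offset": [0, 1, 0], "roll": 0}, {"offset": [0, 0, 0], "roll": 0}, {"offset": [0, 0, 0], "roll": 0}]}}

```text
t: 12.18
tool_pos: [0.4839, 0.1081, 0.3103]
orientation: [-2.212, -2.23, 0.001]
force: [0.1, -0.5, -7.2]
opening: 0.0198
```

Run:
```python
from h import *
s=robot.read_state();t=np.array(s['tool_pos']);print(s['t'],t,s['orientation'],s['force'])
w=shot('wrist');a=shot('top');b=shot('side')
print('wrist lipL pred',fe(w,[.549,.148,.303]))
print('tipL/R top',proj(a,[.549,.148,.303]),proj(a,[.549,.068,.303]),'side',proj(b,[.549,.148,.303]),proj(b,[.549,.068,.303]))
g=t+[0,0,.0188]
for k in (.063,-.063): print('bar end',proj(a,g+[0,k,0]),proj(b,g+[0,k,0]),fe(w,g+[0,k,0]))
W=cv2.resize(w['pixels'][100:250,220:512],(800,411),interpolation=2)
A=cv2.resize(a['pixels'][135:235,190:290],(400,400),interpolation=2);B=cv2.resize(b['pixels'][130:230,190:290],(400,400),interpolation=2)
im=np.vstack([W,np.hstack([A,B])]);cv2.imwrite('pics/g.png',cv2.resize(im,(592,600),interpolation=3)[:,:,::-1]);print(im.shape)
```

```text
12.175 [0.48393088 0.1081103  0.31031042] [-2.21230036e+00 -2.22998454e+00  6.67278603e-04] [ 0.07083634 -0.48854181 -7.15669454]
wrist lipL pred [364.24959422 168.28920275]
tipL/R top [225.07209276 183.4307004 ] [249.91136346 184.1214133 ] side [236.69612321 161.940507  ] [252.58075805 173.47696316]
bar end [216.08518069 201.91456626] [215.7912689  159.17977935] [258.97374525 127.44974825]
bar end [256.48276891 203.05006128] [240.84919967 178.00724927] [256.99361364 335.99276802]
(811, 800, 3)
```

View pics/g.png

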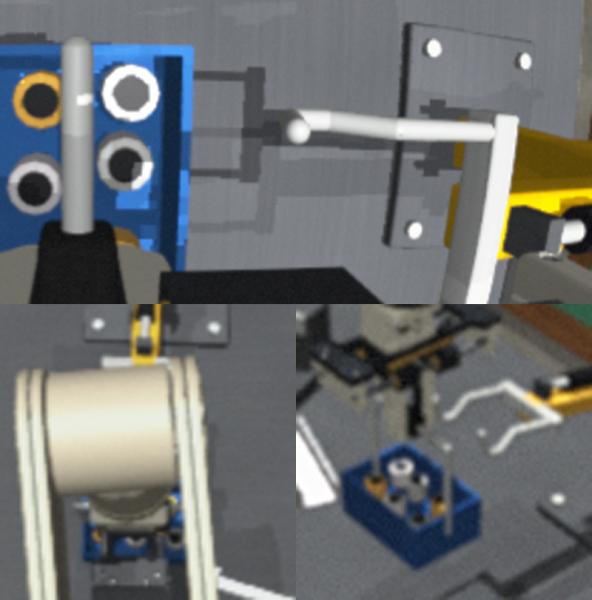

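Lip seen at about wrist (367,165) against predicted (364,168), which puts the fork about 2 mm further in x. Move in over the seat.

Emit:
{"fn": "step_arm", "kwargs": {"deltas": [{"offset": [0.02, 0.4, 0], "roll": 0}, {"offset": [0.02, 0.85, 0], "roll": 0}, {"offset": [0.02, 0.85, 0], "roll": 0}, {"offset": [0.02, 0.9, 0], "roll": 0}, {"offset": [0.02, 0.9, 0], "roll": 0}, {"offset": [0, 0.9, 0], "roll": 0}, {"offset": [0, 0.9, 0], "roll": 0}, {"offset": [0, 0.9, 0], "roll": 0}, {"offset": [0, 0.9, 0], "roll": 0}, {"offset": [0, 0.7, 0], "roll": 0}, {"offset": [0, 0.35, 0], "roll": 0}, {"offset": [0, 0, 0], "roll": 0}]}}

```text
t: 13.82
tool_pos: [0.5697, 0.1098, 0.3103]
orientation: [-2.212, -2.23, 0.0]
force: [0.0, 0.0, -7.2]
opening: 0.0197
```

Run:
```python
from h import *
X=[]
for i in range(4):
    w=shot('wrist');s=robot.read_state();X.append(np.r_[s['tool_pos'],s['force']])
print(s['t'],np.mean(X,0).round(4),s['orientation'])
b=shot('side')
g=np.mean(X,0)[:3]+[0,0,.0188]
print('seat pred',fe(w,[.5695,.109,.28]),'lipL',fe(w,[.5505,.149,.303]),'prong at seat L',fe(w,[.5695,.149,.272]),'bar@.04',fe(w,g+[0,.04,0]))
W=cv2.resize(w['pixels'][90:240,180:380],(640,480),interpolation=2)[:300]
B=cv2.resize(b['pixels'][135:205,200:300],(640,448),interpolation=2)[:300]
cv2.imwrite('pics/i.png',np.vstack([W,B])[:,:,::-1])
```

```text
14.025 [ 0.5694  0.1098  0.3105  0.1492  0.2951 -7.2781] [2.21246342e+00 2.23037971e+00 1.30927783e-06]
seat pred [258.04075966 219.40506825] lipL [226.54329454 167.11310797] prong at seat L [258.55940316 160.70810725] bar@.04 [258.5864507  173.38643911]
```

View pics/i.png

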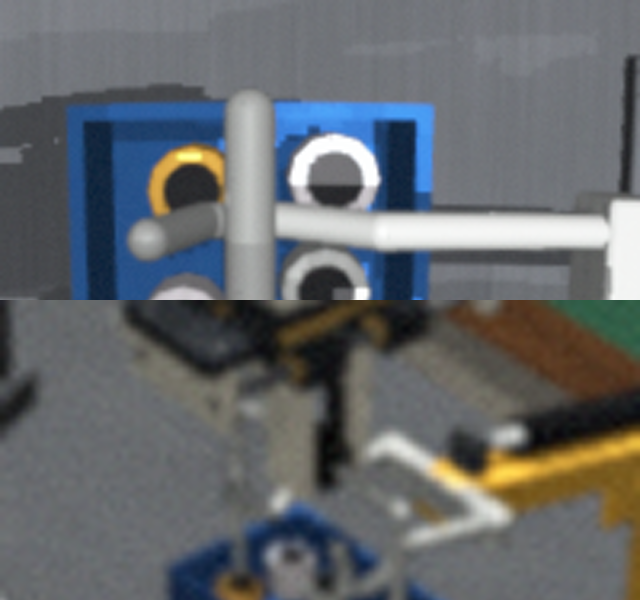

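Bar (column 258) is over the seat; the lip is at (226,165) as predicted (226,167). Lower to just above the notch floor.

Emit:
{"fn": "step_arm", "kwargs": {"deltas": [{"offset": [0, 0, 0.3], "roll": 0}, {"offset": [0, 0, 0.5], "roll": 0}, {"offset": [0, 0, 0.5], "roll": 0}, {"offset": [0, 0, 0.5], "roll": 0}, {"offset": [0, 0, 0.5], "roll": 0}, {"offset": [0, 0, 0.5], "roll": 0}, {"offset": [0, 0, 0.4], "roll": 0}, {"offset": [0, 0, 0.3], "roll": 0}, {"offset": [0, 0, 0.2], "roll": 0}, {"offset": [0, 0, 0.2], "roll": 0}, {"offset": [0, 0, 0], "roll": 0}]}}

```text
t: 15.45
tool_pos: [0.5695, 0.1098, 0.2713]
orientation: [-2.212, -2.23, 0.0]
force: [0.3, 0.5, -7.4]
opening: 0.0196
```

Emit:
{"fn": "step_arm", "kwargs": {"deltas": [{"offset": [0, 0, 0.15], "roll": 0}, {"offset": [0, 0, 0.15], "roll": 0}, {"offset": [0, 0, 0.15], "roll": 0}, {"offset": [0, 0, 0.15], "roll": 0}, {"offset": [0, 0, 0.15], "roll": 0}, {"offset": [0, 0, 0.15], "roll": 0}, {"offset": [0, 0, 0.15], "roll": 0}, {"offset": [0, 0, 0], "roll": 0}]}}

```text
t: 16.45
tool_pos: [0.5695, 0.1098, 0.2608]
orientation: [-2.212, -2.23, 0.0]
force: [-0.1, 0.5, -7.6]
opening: 0.0198
```

Sleeve z is about 0.280, with no contact yet. Continue slowly.

Emit:
{"fn": "step_arm", "kwargs": {"deltas": [{"offset": [0, 0, 0.15], "roll": 0}, {"offset": [0, 0, 0.15], "roll": 0}, {"offset": [0, 0, 0.15], "roll": 0}, {"offset": [0, 0, 0.15], "roll": 0}, {"offset": [0, 0, 0.15], "roll": 0}, {"offset": [0, 0, 0.15], "roll": 0}, {"offset": [0, 0, 0.15], "roll": 0}, {"offset": [0, 0, 0.15], "roll": 0}, {"offset": [0, 0, 0], "roll": 0}]}}

```text
t: 17.58
tool_pos: [0.5696, 0.1098, 0.2488]
orientation: [-2.213, -2.23, 0.0]
force: [-0.5, -0.1, -5.5]
opening: 0.0199
```

Run:
```python
from h import *
X=[]
for i in range(4):
    w=shot('wrist');s=robot.read_state();X.append(np.r_[s['tool_pos'],s['force'],s['wrist_torque']])
print(s['t'],np.mean(X,0).round(4))
W=cv2.resize(w['pixels'][90:240,180:380],(800,600),interpolation=2)
cv2.imwrite('pics/j.png',W[:,:,::-1])
```

```text
17.775 [ 5.6960e-01  1.0980e-01  2.4900e-01 -4.3200e-01 -1.9850e-01 -5.3307e+00
 -6.7500e-02  2.3250e-01  8.0000e-04]
```

View pics/j.png

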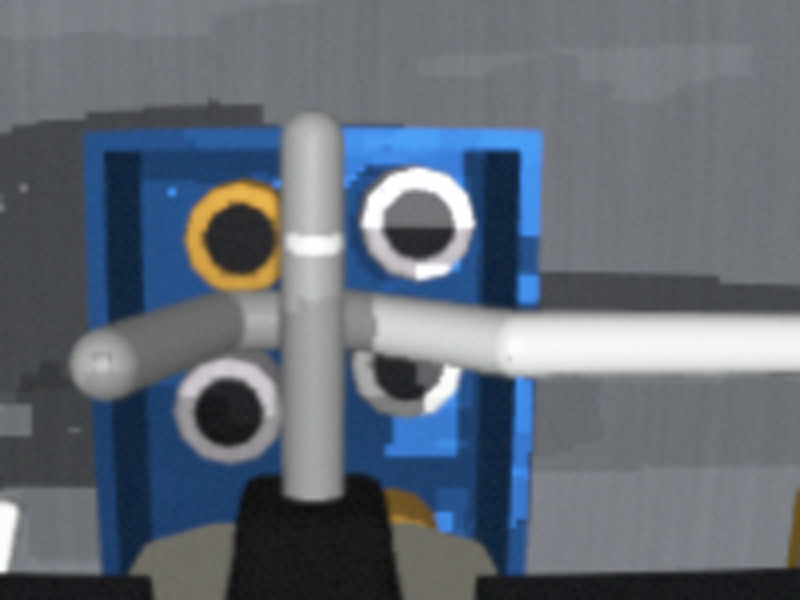

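Bar sits centred on the notch floor (kinks at x 240 and 380, bar at 313), and about 2 N is already carried. I'll keep sinking slowly, following the small arc.

Emit:
{"fn": "step_arm", "kwargs": {"deltas": [{"offset": [0, -0.01, 0.1], "roll": 0}, {"offset": [0, -0.015, 0.2], "roll": 0}, {"offset": [0, -0.015, 0.2], "roll": 0}, {"offset": [0, -0.015, 0.2], "roll": 0}, {"offset": [0, -0.015, 0.2], "roll": 0}, {"offset": [0, -0.015, 0.2], "roll": 0}, {"offset": [0, -0.015, 0.2], "roll": 0}, {"offset": [0, -0.015, 0.2], "roll": 0}, {"offset": [0, -0.015, 0.2], "roll": 0}, {"offset": [0, -0.015, 0.2], "roll": 0}, {"offset": [0, -0.015, 0.2], "roll": 0}, {"offset": [0, -0.015, 0.1], "roll": 0}]}}

```text
t: 19.27
tool_pos: [0.5679, 0.1098, 0.2268]
orientation: [2.212, 2.23, 0.0]
force: [-2.0, 0.0, -3.8]
opening: 0.0196
```

Emit:
{"fn": "step_arm", "kwargs": {"deltas": [{"offset": [0, -0.01, 0.1], "roll": 0}, {"offset": [0, -0.015, 0.2], "roll": 0}, {"offset": [0, -0.015, 0.2], "roll": 0}, {"offset": [0, -0.015, 0.2], "roll": 0}, {"offset": [0, -0.015, 0.2], "roll": 0}, {"offset": [0, -0.015, 0.2], "roll": 0}, {"offset": [0, -0.015, 0.2], "roll": 0}, {"offset": [0, -0.01, 0.2], "roll": 0}, {"offset": [0, 0, 0.2], "roll": 0}, {"offset": [0, 0, 0.1], "roll": 0}, {"offset": [0, 0, 0], "roll": 0}, {"offset": [0, 0, 0], "roll": 0}]}}

```text
t: 20.78
tool_pos: [0.5669, 0.1097, 0.2091]
orientation: [2.212, 2.23, 0.0]
force: [3.8, 0.5, -2.5]
opening: 0.0196
```

Emit:
{"fn": "step_arm", "kwargs": {"deltas": [{"offset": [0, 0.02, 0.1], "roll": 0}, {"offset": [0, 0.015, 0.15], "roll": 0}, {"offset": [0, 0.015, 0.2], "roll": 0}, {"offset": [0, 0.015, 0.2], "roll": 0}, {"offset": [0, 0.015, 0.2], "roll": 0}, {"offset": [0, 0.015, 0.2], "roll": 0}, {"offset": [0, 0.015, 0.2], "roll": 0}, {"offset": [0, 0.015, 0.2], "roll": 0}, {"offset": [0, 0.015, 0.2], "roll": 0}, {"offset": [0, 0.01, 0.1], "roll": 0}, {"offset": [0, 0, 0], "roll": 0}, {"offset": [0, 0, 0], "roll": 0}]}}

```text
t: 22.28
tool_pos: [0.568, 0.1098, 0.1914]
orientation: [-2.212, -2.23, 0.001]
force: [-3.5, -0.1, -1.1]
opening: 0.0197
```

Run:
```python
from h import *
X=[]
for i in range(6):
    w=shot('wrist');s=robot.read_state();X.append(np.r_[s['tool_pos'],s['force'],s['wrist_torque']])
print(s['t'],np.mean(X,0).round(4))
W=cv2.resize(w['pixels'][90:240,180:380],(800,600),interpolation=2)
cv2.imwrite('pics/k.png',W[:,:,::-1])
```

```text
22.575 [ 5.6800e-01  1.0980e-01  1.9140e-01 -3.5131e+00 -6.2040e-01 -1.3237e+00
 -2.4420e-01  6.0560e-01  2.8000e-03]
```

View pics/k.png

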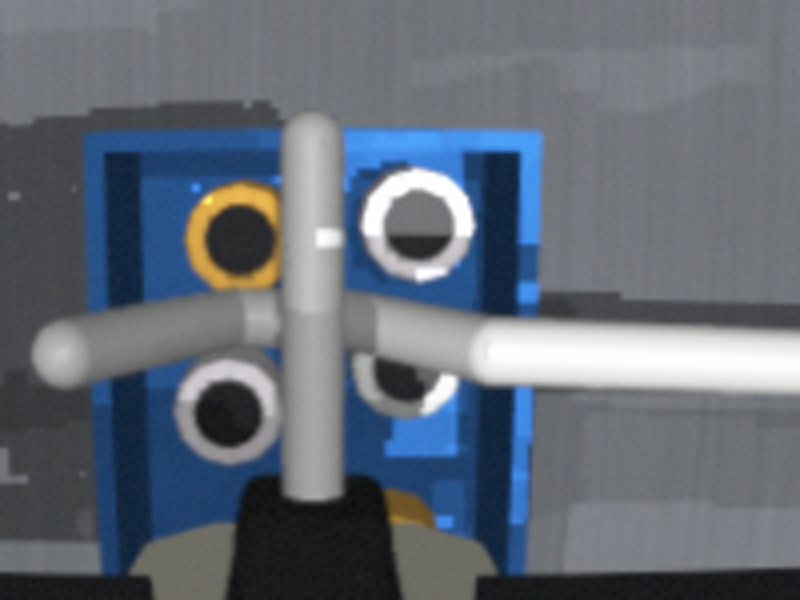

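Emit:
{"fn": "step_arm", "kwargs": {"deltas": [{"offset": [0, -0.03, 0.1], "roll": 0}, {"offset": [0, -0.02, 0.15], "roll": 0}, {"offset": [0, 0, 0.15], "roll": 0}, {"offset": [0, 0, 0.15], "roll": 0}, {"offset": [0, 0, 0.15], "roll": 0}, {"offset": [0, 0, 0.15], "roll": 0}, {"offset": [0, 0, 0.15], "roll": 0}, {"offset": [0, 0, 0.15], "roll": 0}, {"offset": [0, 0, 0.1], "roll": 0}, {"offset": [0, 0, 0], "roll": 0}, {"offset": [0, 0, 0], "roll": 0}, {"offset": [0, 0, 0], "roll": 0}]}}

```text
t: 24.08
tool_pos: [0.5677, 0.1098, 0.179]
orientation: [-2.212, -2.23, 0.0]
force: [3.7, -0.3, 1.1]
opening: 0.0199
```

```bash
cat > f.py <<'E'
from h import *
X=[]
for i in range(6):
    w=shot('wrist');s=robot.read_state();X.append(np.r_[s['tool_pos'],s['force'],s['wrist_torque']])
print(s['t'],np.mean(X,0).round(4),s['opening'])
E
python3 f.py
```

```text
24.375 [ 0.5677  0.1098  0.1789  4.1264  0.4213  0.6517 -0.1192 -0.6439  0.0434] 0.019653860558231043
```

Emit:
{"fn": "step_arm", "kwargs": {"deltas": [{"offset": [0, 0.025, -0.03], "roll": 0}, {"offset": [0, 0, 0], "roll": 0}, {"offset": [0, 0, 0], "roll": 0}]}}

```text
t: 24.75
tool_pos: [0.5677, 0.1098, 0.1791]
orientation: [-2.212, -2.23, 0.001]
force: [1.7, 1.1, -0.2]
opening: 0.0198
```

```bash
python3 f.py
```

```text
25.05 [ 0.5678  0.1098  0.1791  1.7173  0.6476  0.7259 -0.0916 -0.2902  0.0514] 0.020198105940276375
```

Emit:
{"fn": "step_arm", "kwargs": {"deltas": [{"offset": [0, 0.01, -0.1], "roll": 0}, {"offset": [0, 0.005, -0.1], "roll": 0}, {"offset": [0, 0.0, -0.1], "roll": 0}, {"offset": [0, 0, -0.1], "roll": 0}, {"offset": [0, 0, 0], "roll": 0}, {"offset": [0, 0, 0], "roll": 0}]}}

```text
t: 25.8
tool_pos: [0.5676, 0.1098, 0.1829]
orientation: [-2.212, -2.23, 0.002]
force: [-4.1, 0.7, -2.0]
opening: 0.0199
```

```bash
python3 f.py
```

```text
26.1 [ 0.5677  0.1098  0.1829 -5.4442  0.9249 -1.2597 -0.0595  0.9595 -0.0309] 0.019905358161210647
```

Emit:
{"fn": "step_arm", "kwargs": {"deltas": [{"offset": [0, -0.015, 0.05], "roll": 0}, {"offset": [0, -0.01, 0.05], "roll": 0}, {"offset": [0, 0, 0.05], "roll": 0}, {"offset": [0, 0, 0], "roll": 0}, {"offset": [0, 0, 0], "roll": 0}]}}

```text
t: 26.72
tool_pos: [0.5678, 0.1098, 0.1817]
orientation: [-2.212, -2.23, 0.0]
force: [-5.1, 1.0, -0.2]
opening: 0.02
```

```bash
python3 f.py
```

```text
27.025 [ 0.5678  0.1098  0.1817 -4.7753  0.9326 -1.2744 -0.058   0.9063 -0.0569] 0.01972052291493682
```

Emit:
{"fn": "step_arm", "kwargs": {"deltas": [{"offset": [0, -0.03, 0.03], "roll": 0}, {"offset": [0, -0.02, 0.02], "roll": 0}, {"offset": [0, 0, 0], "roll": 0}, {"offset": [0, 0, 0], "roll": 0}]}}

```text
t: 27.52
tool_pos: [0.5677, 0.1098, 0.1815]
orientation: [2.212, 2.23, 0.001]
force: [-1.3, 0.9, -1.0]
opening: 0.0199
```

```bash
python3 f.py
```

```text
27.825 [ 0.5677  0.1098  0.1815 -1.2928  0.7726 -0.4563 -0.0382  0.2309 -0.0472] 0.019803158237029335
```

Emit:
{"fn": "step_arm", "kwargs": {"deltas": [{"offset": [0, 0, 0.1], "roll": 0}, {"offset": [0, 0, 0.1], "roll": 0}, {"offset": [0, 0, 0], "roll": 0}, {"offset": [0, 0, 0], "roll": 0}]}}

```text
t: 28.32
tool_pos: [0.5678, 0.1098, 0.1795]
orientation: [2.212, 2.23, 0.001]
force: [3.0, 1.1, -0.3]
opening: 0.0199
```

```bash
python3 f.py
```

```text
28.625 [ 5.677e-01  1.098e-01  1.795e-01  3.259e+00  7.742e-01  5.980e-01
 -7.400e-03 -4.688e-01  1.500e-03] 0.01974214038231064
```

Emit:
{"fn": "step_arm", "kwargs": {"deltas": [{"offset": [0, 0.01, -0.07], "roll": 0}, {"offset": [0, 0, 0], "roll": 0}, {"offset": [0, 0, 0], "roll": 0}, {"offset": [0, 0, 0], "roll": 0}]}}

```text
t: 29.12
tool_pos: [0.5675, 0.1098, 0.18]
orientation: [2.212, 2.23, 0.0]
force: [3.7, 1.9, 0.8]
opening: 0.0201
```

```bash
python3 f.py
```

```text
29.425 [ 0.5675  0.1098  0.18    3.9723  1.1129  0.4199 -0.0239 -0.605   0.0463] 0.019793903804879526
```

Emit:
{"fn": "step_arm", "kwargs": {"deltas": [{"offset": [0, 0.03, 0], "roll": 0}, {"offset": [0, 0, 0], "roll": 0}, {"offset": [0, 0, 0], "roll": 0}]}}

```text
t: 29.8
tool_pos: [0.5676, 0.1098, 0.1798]
orientation: [-2.212, -2.23, 0.001]
force: [2.0, 0.4, 0.4]
opening: 0.0196
```

```bash
python3 f.py
```

```text
30.1 [ 0.5676  0.1098  0.1798  2.6672  0.9608 -0.2623 -0.0419 -0.3458  0.051 ] 0.01972637682840699
```

Emit:
{"fn": "step_arm", "kwargs": {"deltas": [{"offset": [0, 0.03, 0], "roll": 0}, {"offset": [0, 0, 0], "roll": 0}, {"offset": [0, 0, 0], "roll": 0}, {"offset": [0, 0, 0], "roll": 0}], "grip_force": 12}}

```text
t: 30.6
tool_pos: [0.5678, 0.1098, 0.1797]
orientation: [-2.212, -2.23, 0.001]
force: [-0.7, -0.3, -1.0]
opening: 0.0202
```

Emit:
{"fn": "step_arm", "kwargs": {"deltas": [{"offset": [0, 0, 0], "roll": 0}, {"offset": [0, 0, 0], "roll": 0}, {"offset": [0, 0, 0], "roll": 0}, {"offset": [0, 0, 0], "roll": 0}], "grip_force": 3}}

```text
t: 31.1
tool_pos: [0.5678, 0.1098, 0.1798]
orientation: [-2.212, -2.23, 0.001]
force: [-2.2, 0.2, -0.1]
opening: 0.0202
```

```bash
python3 f.py
```

```text
31.4 [ 0.5678  0.1098  0.1798 -2.8709  0.6528 -0.4801  0.003   0.5503  0.04  ] 0.02018099767118392
```

Emit:
{"fn": "step_arm", "kwargs": {"deltas": [{"offset": [0, 0, 0], "roll": 0}, {"offset": [0, 0, 0], "roll": 0}, {"offset": [0, 0, 0], "roll": 0}, {"offset": [0, 0, 0], "roll": 0}, {"offset": [0, 0, 0], "roll": 0}, {"offset": [0, 0, 0], "roll": 0}, {"offset": [0, 0, 0], "roll": 0}, {"offset": [0, 0, 0], "roll": 0}, {"offset": [0, 0, 0], "roll": 0}, {"offset": [0, 0, 0], "roll": 0}], "fingers": 4.5}}

```text
t: 32.65
tool_pos: [0.5681, 0.1098, 0.18]
orientation: [2.212, 2.23, 0.0]
force: [-0.5, -0.8, -0.4]
opening: 0.0451
```

```bash
python3 f.py
python3 - <<'E'
from h import *
w=shot('wrist')
W=cv2.resize(w['pixels'][90:290,130:430],(800,533),interpolation=2)
cv2.imwrite('pics/l.png',W[:,:,::-1])
E
```

```text
32.95 [ 0.5681  0.1098  0.1799  0.2403 -0.0155 -0.0655 -0.0658  0.0576 -0.0009] 0.04523586708137332
```

View pics/l.png

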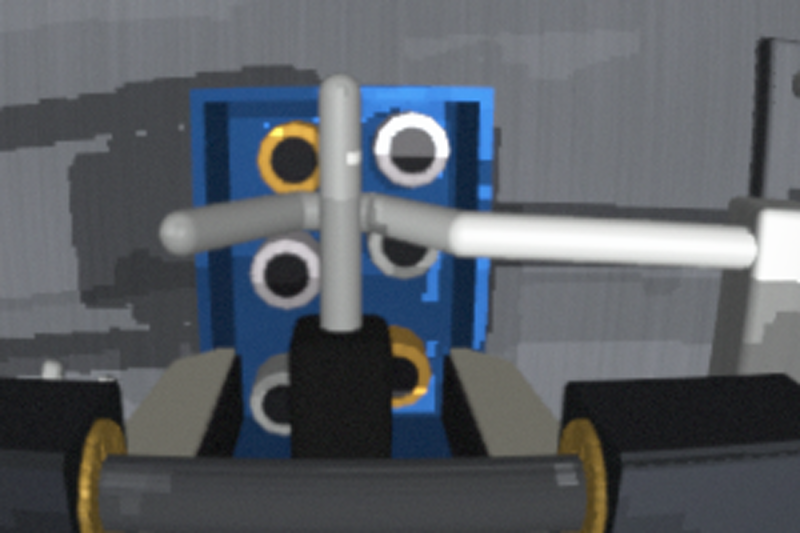

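Released: the bar sits mid-notch (x≈340, floor 310–372), fingers clear on both sides, and the wrist force is zero. Retreat straight up, then verify.

Emit:
{"fn": "step_arm", "kwargs": {"deltas": [{"offset": [0, 0, -0.5], "roll": 0}, {"offset": [0, 0, -1], "roll": 0}, {"offset": [0, 0, -1.5], "roll": 0}, {"offset": [0, 0, -2], "roll": 0}, {"offset": [0, 0, -2], "roll": 0}, {"offset": [0, 0, -2], "roll": 0}, {"offset": [0, 0, -2], "roll": 0}, {"offset": [0, 0, -2], "roll": 0}, {"offset": [0, 0, -1], "roll": 0}, {"offset": [0, 0, 0], "roll": 0}, {"offset": [0, 0, 0], "roll": 0}, {"offset": [0, 0, 0], "roll": 0}]}}

```text
t: 34.5
tool_pos: [0.5676, 0.1098, 0.3188]
orientation: [-2.212, -2.229, 0.002]
force: [-0.2, 0.4, 0.3]
opening: 0.0448
```

```bash
python3 f.py
python3 - <<'E'
from h import *
P={}
for i in range(2):
    w=shot('wrist');b=shot('side')
    for n in ('blue_basket_grip','fork_seat'):
        print(n,[(np.round(d['xy'],1),round(d['score'],2)) for d in cams.pinpoint(w,n)],[(np.round(d['xy'],1),round(d['score'],2)) for d in cams.pinpoint(b,n)])
print('pred',fe(w,[.568,.11,.199]),proj(b,[.568,.11,.199]))
W=cv2.resize(w['pixels'][90:290,130:430],(600,300),interpolation=2);B=cv2.resize(b['pixels'][150:250,200:400],(600,300),interpolation=2)
cv2.imwrite('pics/m.png',np.vstack([W,B])[:,:,::-1])
E
```

```text
34.8 [ 0.5679  0.1098  0.3194  0.1429 -0.4227  0.2351 -0.048   0.067  -0.0119] 0.04491247543955114
blue_basket_grip [(array([256.9, 183.9]), 0.79)] [(array([349.8, 336.9]), 0.84), (array([353.7, 264.9]), 0.64), (array([248.3, 193.2]), 0.57)]
fork_seat [] [(array([245.8, 190.5]), 0.85)]
blue_basket_grip [(array([258.4, 188.3]), 0.57)] [(array([249.1, 190.1]), 0.97), (array([348.9, 340.7]), 0.93), (array([242.3, 190.3]), 0.74)]
fork_seat [] [(array([247.7, 188.7]), 0.79)]
pred [257.85518058 189.32989588] [248.46913905 190.74501779]
```

View pics/m.png

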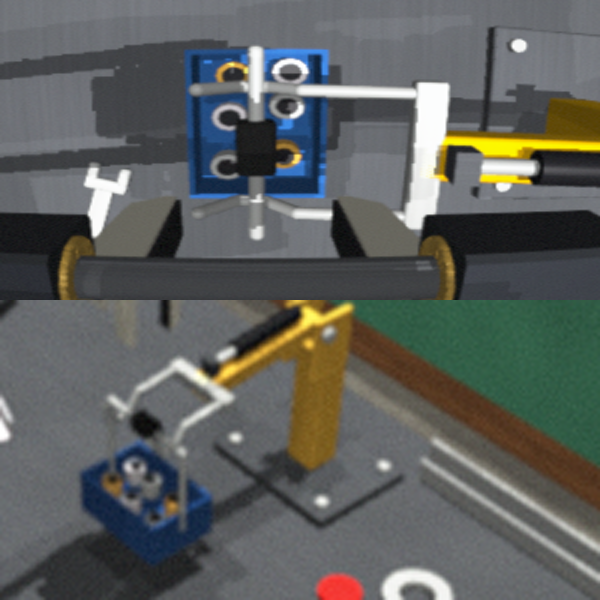

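The basket hangs in both notches (wrist (258,188), side (249,190), as predicted), upright and still, with the gripper clear. Handing in.

```bash
python3 -c "
from plant import robot
print(robot.close_job(), robot.read_state()['t'])"
```

```text
the job is handed in; nothing more can be done
the job is handed in; nothing more can be done
```

The blue basket now hangs by its handle bar in both fork notches, and the job is handed in. `close_job()` gives no verdict, so I can't confirm the pass.

- **Lift and hang:** I gripped the black sleeve and brought the basket in over the lips. I then lowered it at about 12–16 mm/s until the seat had sunk to about 0.20 m, roughly 80 mm. The basket weighs about 7.4 N (0.75 kg).
- **Release:** I let go when the arm carried nearly all the weight, with a vertical force of about −0.5 N left on the gripper. The fingers moved clear on both sides.
- **Last checks (at about 35 s):** The bar sat in both notches and the basket hung upright. The camera points matched the predicted position to about 1–2 px in the last pair of pictures, and the wrist force was about zero. I left the gripper about 12 cm above.

Some checks fell short:
- **Sideways force:** Before release, friction in the notches left up to about 5 N sideways on the gripper. I reduced it, but about 3 N remained when I opened the fingers.
- **Network misses:** The networks never found the fork seat in the wrist pictures, so I placed the fork with my own fit of its lips and cross bar. The first wrist reading of the sleeve after release was about 5 px off in row; the next was within 1 px.
- **Not measured:** I did not measure the arm's speed or the bystanders' final positions. The red basket, jar and other things were kept well clear of the path.

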